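# Find the fullest coin tin by feel and hold it up

### The job

The three closed tins on the wooden board hold the bar's small change: going from your left to your right, pick each one up in turn, lift it clear to feel its weight and stand it back in its own place before you take the next (the last need not go back if it proves the heaviest). Then hold the heaviest tin up, upright and still, a good hand's breadth (12 cm or more) above the middle of the square rubber bar mat, or above the middle of the round cork coaster if the tankard is standing on the mat. Finish while still holding it there in the gripper, with the other two tins standing in their places and the tankard, opener and bottles left alone.

Things in the scene. Friction and masses are not known exactly. Their poses are not given: they have to be found in the camera images.
- tin_a: one of three identical closed round tins of bright metal with a lid band, upright in a row on the board; 60 mm in diameter, 95 mm tall; origin at the centre of its underside, z up its axis. Holds rolled coins that can shift 4 mm inside, 0.15 to 0.80 kg in all; the heaviest tin is at least 0.15 kg heavier than either other. Neither name nor place tells which: it differs every time
- tin_b: one of three identical closed round tins of bright metal with a lid band, upright in a row on the board; 60 mm in diameter, 95 mm tall; origin at the centre of its underside, z up its axis. Holds rolled coins that can shift 4 mm inside, 0.15 to 0.80 kg in all; the heaviest tin is at least 0.15 kg heavier than either other. Neither name nor place tells which: it differs every time
- tin_c: one of three identical closed round tins of bright metal with a lid band, upright in a row on the board; 60 mm in diameter, 95 mm tall; origin at the centre of its underside, z up its axis. Holds rolled coins that can shift 4 mm inside, 0.15 to 0.80 kg in all; the heaviest tin is at least 0.15 kg heavier than either other. Neither name nor place tells which: it differs every time
- board: fixed dark wooden board under the three tins, 110 mm (x) by 320 mm (y), 10 mm thick, lying flat on the tile shelf; origin at the centre of its underside; its y axis runs along the row of tins to the robot's left, its x axis points away from the robot (turned by up to about 0.2 rad)
- place_left (a point): point on the board's top face, 110 mm along the board's +y from its middle: the place of the left tin (as the robot sees it); the tin's centre starts within about 12 mm of it
- place_middle (a point): point on the board's top face at its middle: the place of the middle tin, which starts within about 12 mm of it
- place_right (a point): point on the board's top face, 110 mm along the board's -y from its middle: the place of the right tin, which starts within about 12 mm of it
- mat: fixed square black rubber bar mat, 130 by 130 mm, 4 mm thick, flat on the shelf to one side of the board; either the tankard or the bottle opener lies on it; origin at the centre of its underside
- coaster: fixed round cork coaster, 116 mm in diameter, 4 mm thick, flat on the shelf on the other side of the board from the mat; what does not stand on the mat, of tankard and opener, is on it; origin at the centre of its underside
- tankard: open metal tankard, 86 mm across the rim, 115 mm tall, with a side handle reaching about 35 mm out from the wall along its own +y; loose, stands upright within 20 mm of the middle of either the mat or the coaster (a coin toss); origin at the centre of its underside
- opener: bottle opener lying flat, bone handle and steel loop, 112 mm long along its x, 31 mm wide, 12 mm thick; loose, lies on whichever of mat and coaster the tankard is not on; origin near its middle, on its underside
- dasher_1: small amber glass dasher bottle with a metal spout, 48 mm in diameter, 152 mm tall; loose, stands beyond the board on the left; origin at the centre of its underside
- dasher_2: the other amber glass dasher bottle, same size, beyond the board on the right; origin at the centre of its underside
Things that resemble listed ones, but are neither listed nor needed, are in the scene too. What is shaped like the tin_a but pink is not meant. Leave any green look-alike of the tin_c alone.

How it is judged:
By the outcome, as a careful person would: the job done as asked, in the order asked, and still so for the second after the job is handed in, while the arm keeps its last pose, push and grip.
It also fails if it takes over 69 s, if anything falls off the work surface, if the arm or the gripper's body presses on something with over 40 N, if the wrist force passes 120 N, or if a joint passes its speed limit or range.

### The arm

A 6-joint arm with a two-finger parallel gripper is mounted at the origin on the work surface. World frame = base frame: x ahead of the robot, y to its left, z up, the work surface at z = 0. Lengths are in mm, angles in rad, forces in N, time in s.
With the tool pointing down it reaches from about 325 to 775 mm from the base axis. Payload 5.5 kg.
Tool frame: the origin (TCP) lies midway between the tips of the shut fingers; the grasp point (between the pads) lies 19 mm behind it (ctrl.hold_point_z is the distance from the TCP to the grasp point, in mm); z points along the fingers, x is the direction in which the jaws open and shut, and the axes are right-handed (so a half turn about z gives the same grasp; the last joint's range is limited). The gripper opens to 88 mm and grips with 3 to 60 N. Pads are 20 mm wide; open, the fingers measure 115 mm over their backs; the gripper's body (75 mm by 178 mm) begins 61 mm behind the grasp point.
Start: joints at [1.102, 0.091, 1.231, -0, 1.82, -0.057], TCP at [240.161, 549.853, 222.631] pointing down, gripper open.
Joint ranges: [-2.87, 2.87], [-0.86, 2.18], [0.17, 2.46], [-1.51, 4.65], [0.06, 2.69], [-2.65, 2.65]. Speed limits (rad/s): [2.57, 2.57, 3.01, 3.14, 3.14, 3.14].

### API

Orientations are given as a unit quaternion [w, x, y, z].
In Python, from workcell import ctrl, eyes gives the robot as it stands. The module is installed in compiled form; this text tells all that it offers.
- The arm moves only by the tool drive_tool, never from a script. Its argument "deltas" is a list of rows, each an object with "claw": the opening, from -1 (shut) to 1 (fully open); "translation": the shift along the tool's x, y, z in mm, a list of three; "twist": the turn about the tool's z in rad. In form: [{"claw": claw, "translation": [tx, ty, tz], "twist": twist}, ...]. A call has exactly 5 rows; each row shifts and turns the commanded pose from where the row before left it, along the tool's axes as they then stand; what a row does not reach is not made up. A row lasts 1/12 s, in which the tool goes at most 41.7 mm and 7.16 degrees, less where a joint would pass 70% of its speed; a pose out of reach is approached as far as the arm can. A call is refused whole if a number of a shift passes 41.7 or a number of a turn 0.125, either way. A call with a gripper value outside its range is refused whole. The fingers move at their own pace and stop on an object; "grip_force" is the grip in N (left out, the last holds). Time passes only in rows, so rows that do not move let the fingers close, or fill a call up. It gives the time, the measured TCP pose, the force and the opening at its end, in the units of the state.
- ctrl.observe(): the state, without advancing time (a new reading comes with each control period).
- eyes.capture(name): name is "scene" or "top" or "wrist"; returns the picture (480x640x3 uint8, blue, green, red); there is no depth.
- eyes.camera_model(name): a dict with "fx", "fy", "cx", "cy" (pixels), "eye" and "attitude" of the camera in the world. Camera axes: x right, y up, looking along -z (the intrinsics and any distortion apply to the point x, -y, -z); pixel columns grow to the right and rows downward; lengths in mm; the calibration is good to about 2 mm. A picture is of the moment at which its call begins: read the wrist's pose just before it. camera_model takes no time and is no camera call; for the wrist camera it gives the pose at the moment of the call.
- ctrl.hand_in(): hands the job in, once; it reports no verdict.
The state is a dict: "t": time; "joint_positions": joint angles; "dq": joint speeds; "effort": joint torques, N m; "tool_pos": TCP position; "eef_rot": TCP orientation; "ft_force": force on the tool from outside, world axes, zero at the start; "moment": the same for the moment, N m; "finger_gap": finger opening in mm.
Only numpy, scipy, OpenCV 4.12 (cv2) and the standard library are available. Lean on these libraries where they do the work, as an engineer would, in place of code of your own. Each camera call takes 0.05 s, during which the arm holds its last target.

## Working session

There is one attempt and no reset: what is moved stays moved. The work goes in short steps, Python scripts to look and compute and a tool call to move; the robot and the scene stay as the last step left them, time stands still between calls to the robot, and variables do not carry over. Pictures are saved under pics/ and viewed, and the job is handed in when it is done.

Besides the shell and the picture viewer there is one more tool, called after ">>>" as name(argument=value, ...) on one line, values as JSON. drive_tool: Moves the arm, as the interface text tells. Its arguments: {"type":"object","properties":{"deltas":{"type":"array"},"grip_force":{"type":"number"}},"required":["deltas"]}

```bash
mkdir -p pics; python3 - <<'E'
from workcell import ctrl, eyes
import cv2
print(ctrl.observe())
for n in ("scene","top"):
    cv2.imwrite(f"pics/{n}0.png",eyes.capture(n)); print(n,eyes.camera_model(n))
E
```

```text
{'t': 0.0, 'joint_positions': array([ 1.10231615e+00,  9.18248972e-02,  1.23184386e+00,  5.57030523e-07,
        1.81982025e+00, -5.66887256e-02]), 'dq': array([ 4.18800687e-04,  3.47954480e-05, -1.32577679e-03, -5.68842853e-04,
       -2.42522284e-04,  4.05562850e-04]), 'effort': array([-2.36848327e-04, -4.46463668e+01, -4.06432772e+01,  6.96478318e-02,
        2.96564098e-02, -1.23532609e-04]), 'tool_pos': array([240.01235573, 549.58062951, 221.55096031]), 'eef_rot': array([ 4.73208280e-04,  8.36734810e-01,  5.47607486e-01, -8.21649518e-04]), 'ft_force': array([ 0.59811915, -0.00072366, -0.22279978]), 'moment': array([-0.02538074,  0.01331792,  0.04792178]), 'finger_gap': 87.72725042455637}
scene {'fx': 474.30063662239365, 'fy': 474.30063662239365, 'cx': 321.89687052162543, 'cy': 238.86622058756737, 'eye': array([1234.00719507,  238.82287387,  782.36258531]), 'attitude': array([0.55004136, 0.2112204 , 0.30354   , 0.74880165])}
top {'fx': 437.1775551830232, 'fy': 437.1775551830232, 'cx': 320.6243156169738, 'cy': 232.91443180188364, 'eye': array([472.66665764,   8.69932143, 896.4482914 ]), 'attitude': array([-0.69981042, -0.05674895,  0.0559717 ,  0.70986767])}
```

View pics/scene0.png

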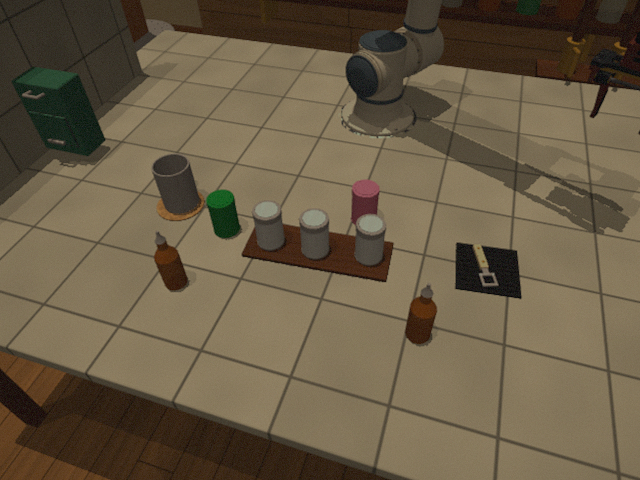

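View pics/top0.png

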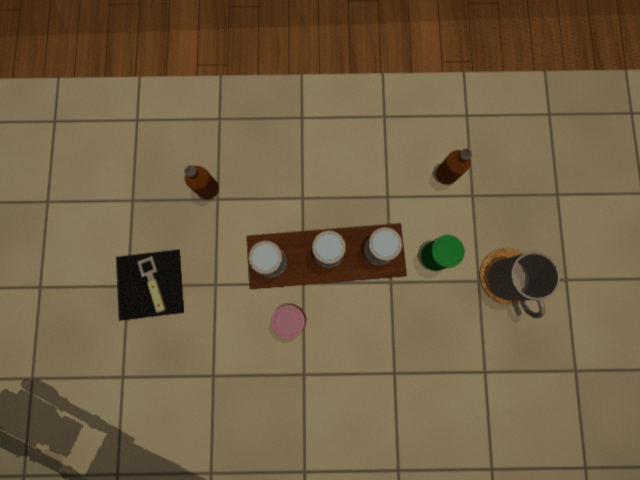

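The top view (+x up, +y left) shows the tin lids at about (266,257), (329,248) and (384,244) on the board. The look-alikes are pink at (288,322) and green at (442,252). The opener is on the mat at (150,285) and the tankard is on the coaster at (520,278), so the target is the mat. Next is a close crop to check the choice.

```bash
cat > h.py <<'E'
import numpy as np, cv2
from scipy.spatial.transform import Rotation as R
def cam(n):
    from workcell import eyes
    return eyes.camera_model(n)
def p2w(m,u,v,z):
    a=m['attitude']; r=R.from_quat([a[1],a[2],a[3],a[0]])
    d=r.apply([(u-m['cx'])/m['fx'],-(v-m['cy'])/m['fy'],-1])
    return m['eye']+d*(z-m['eye'][2])/d[2]
def w2p(m,p):
    a=m['attitude']; r=R.from_quat([a[1],a[2],a[3],a[0]])
    c=r.inv().apply(np.asarray(p,float)-m['eye']); return m['cx']+m['fx']*c[0]/-c[2], m['cy']+m['fy']*c[1]/c[2]
E
python3 - <<'E'
import cv2
a=cv2.imread('pics/top0.png')
cv2.imwrite('pics/c1.png',cv2.resize(a[210:350,235:475],None,fx=3.33,fy=3.33,interpolation=cv2.INTER_CUBIC))
cv2.imwrite('pics/c2.png',cv2.resize(a[235:335,100:200],None,fx=5,fy=5,interpolation=cv2.INTER_CUBIC))
E
```

```text
(no output)
```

View pics/c1.png

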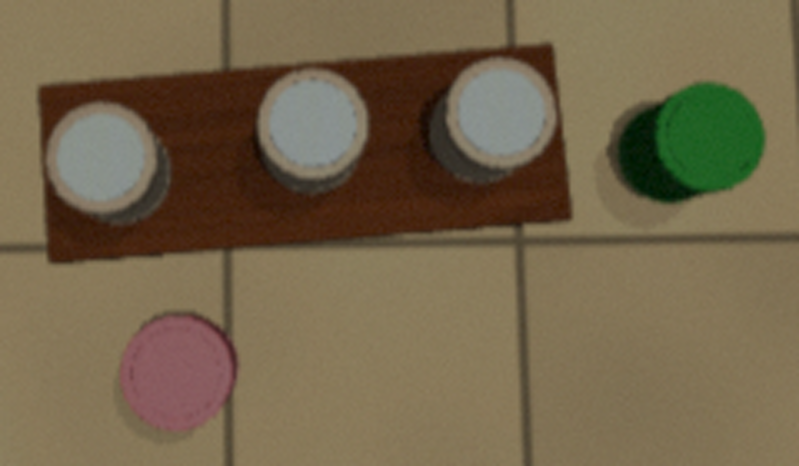

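View pics/c2.png

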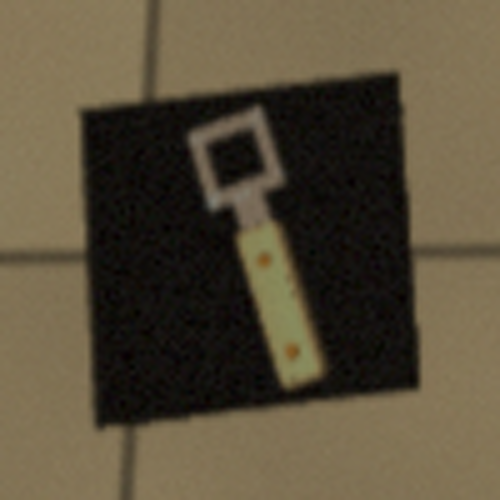

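The crop shows three metal tins at crop pixels (102,158), (312,124) and (500,113). The pink and green ones are off the board. Mat corners are at crop pixels (80,110), (398,73), (418,387) and (97,427).

```bash
python3 - <<'E'
from h import *
m=cam('top'); s=cam('scene')
f=lambda p,x0,y0,k:((p[0]+.5)/k-.5+x0,(p[1]+.5)/k-.5+y0)
for n,p in dict(L=(102,158),M=(312,124),R=(500,113),green=(710,137),pink=(178,372)).items():
    w=p2w(m,*f(p,235,210,3.33),105 if n in'LMR' else 95); print(n,w.round(1),np.hypot(*w[:2]).round(), 'scene px',np.round(w2p(s,w)))
b=np.array([p2w(m,*f(p,235,210,3.33),10) for p in[(39,87),(551,44),(570,218),(50,262)]]); print(b.round(1)); c=b.mean(0)
y=(b[0]+b[3]-b[1]-b[2])/2; print('len',np.linalg.norm(y),c); y/=np.linalg.norm(y)
print('yaw',np.arctan2(-y[0],y[1])); print('places',c+110*y,c,c-110*y)
b=np.array([p2w(m,*f(p,100,235,5),4) for p in[(80,110),(398,73),(418,387),(97,427)]]); print('mat',b.round(1),b.mean(0))
for n,u,v in [('d1',192,172),('d2',464,155)]: print(n,p2w(m,u,v,152))
E
```

```text
L [557.  109.9 105. ] 568.0 scene px [369. 223.]
M [574.  -5. 105.] 574.0 scene px [313. 217.]
R [ 578.6 -108.2  105. ] 589.0 scene px [266. 209.]
green [ 564.9 -225.4   95. ] 608.0 scene px [219. 197.]
pink [441.4  69.4  95. ] 447.0 scene px [364. 187.]
[[ 611.6  161.1   10. ]
 [ 634.  -155.4   10. ]
 [ 526.5 -162.3   10. ]
 [ 504.4  153.1   10. ]]
len 316.7754915654013 [569.10385754  -0.86715343  10.        ]
yaw 0.07014159874932581
places [561.39460669 108.86236608  10.        ] [569.10385754  -0.86715343  10.        ] [ 576.81310838 -110.59667294   10.        ]
mat [[573.2 430.    4. ]
 [586.6 300.    4. ]
 [459.3 287.2   4. ]
 [445.3 415.5   4. ]] [516.07322695 358.17057765   4.        ]
d1 [704.68818056 234.20290225 152.        ]
d2 [ 728.82409598 -247.67436939  152.        ]
```

Places and tins agree within 12 mm, and the scene view confirms them: L is predicted at (369,223) and seen at (370,223). Twisting the tool by +1.16 rad will align its axes with the world axes (x→x, y→−y, z→−z).

>>> drive_tool(deltas=[{"claw": 1,"translation": [0,0,0],"twist": 0.116},{"claw": 1,"translation": [0,0,0],"twist": 0.116},{"claw": 1,"translation": [0,0,0],"twist": 0.116},{"claw": 1,"translation": [0,0,0],"twist": 0.116},{"claw": 1,"translation": [0,0,0],"twist": 0.116}], grip_force=45)

```text
t: 0.52
tool_pos: [240.1, 549.7, 222.0]
eef_rot: [0.0, 0.959, 0.283, -0.0]
ft_force: [-0.0, 0.5, 0.1]
finger_gap: 87.4
```

>>> drive_tool(deltas=[{"claw": 1,"translation": [0,0,0],"twist": 0.116},{"claw": 1,"translation": [0,0,0],"twist": 0.116},{"claw": 1,"translation": [0,0,0],"twist": 0.116},{"claw": 1,"translation": [0,0,0],"twist": 0.116},{"claw": 1,"translation": [0,0,0],"twist": 0.116}])

```text
t: 0.93
tool_pos: [240.1, 549.7, 222.0]
eef_rot: [0.001, 1.0, -0.003, -0.0]
ft_force: [0.4, -0.0, -0.7]
finger_gap: 87.6
```

>>> drive_tool(deltas=[{"claw": 1,"translation": [21,29,0],"twist": 0},{"claw": 1,"translation": [21,29,0],"twist": 0},{"claw": 1,"translation": [21,29,0],"twist": 0},{"claw": 1,"translation": [21,29,0],"twist": 0},{"claw": 1,"translation": [21,29,0],"twist": 0}])

```text
t: 1.35
tool_pos: [345.5, 403.3, 222.1]
eef_rot: [0.0, 1.0, -0.0, -0.0]
ft_force: [0.2, -0.2, 0.5]
finger_gap: 87.8
```

>>> drive_tool(deltas=[{"claw": 1,"translation": [21,29.3,0],"twist": 0},{"claw": 1,"translation": [21,29.3,0],"twist": 0},{"claw": 1,"translation": [21,29.3,0],"twist": 0},{"claw": 1,"translation": [21,29.3,0],"twist": 0},{"claw": 1,"translation": [21,29.3,0],"twist": 0}])

```text
t: 1.77
tool_pos: [450.4, 256.5, 222.2]
eef_rot: [0.0, 1.0, -0.0, -0.0]
ft_force: [0.6, 0.2, 1.0]
finger_gap: 88.0
```

>>> drive_tool(deltas=[{"claw": 1,"translation": [30,39.3,0],"twist": 0},{"claw": 1,"translation": [30,39.3,0],"twist": 0},{"claw": 1,"translation": [25,39,0],"twist": 0},{"claw": 1,"translation": [20,28,0],"twist": 0},{"claw": 1,"translation": [0,0,0],"twist": 0}])

```text
t: 2.18
tool_pos: [545.0, 123.4, 221.1]
eef_rot: [0.001, 1.0, -0.004, -0.001]
ft_force: [1.0, 0.3, 0.7]
finger_gap: 87.7
```

```bash
cat >> h.py <<'E'
def wrist(name):
    from workcell import ctrl, eyes
    s=ctrl.observe(); m=eyes.camera_model('wrist'); im=eyes.capture('wrist'); cv2.imwrite('pics/'+name,im)
    import pickle; pickle.dump((m,s),open('pics/'+name+'.pkl','wb'))
    print(s['t'],s['tool_pos'].round(1),s['ft_force'].round(2),s['finger_gap'])
    return im,m
E
python3 - <<'E'
from h import *
im,m=wrist('w1.png'); print(m)
E
```

```text
2.1833 [545.  123.4 221.1] [1.   0.32 0.7 ] 87.69520324332818
{'fx': 337.73989279409096, 'fy': 337.73989279409096, 'cx': 318.8074720027889, 'cy': 239.84808468864165, 'eye': array([546.57786947, 207.09096373, 382.18123793]), 'attitude': array([ 0.98774212, -0.15604681,  0.00142965, -0.00358564])}
```

View pics/w1.png

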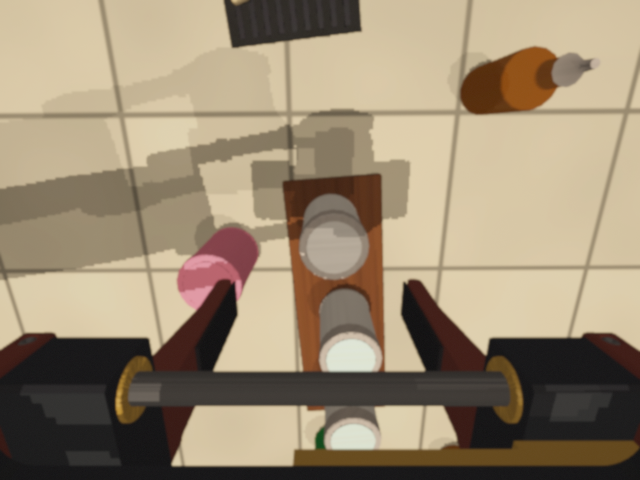

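The wrist view shows the left tin's lid centred near (334,245), with the pink look-alike at (215,275) to its left.

```bash
python3 - <<'E'
from h import *
import pickle
m,s=pickle.load(open('pics/w1.png.pkl','rb'))
print(p2w(m,334,245,105),p2w(m,351,357,105)); print(w2p(m,[557,110,105]))
a=cv2.imread('pics/w1.png')
cv2.imwrite('pics/c3.png',cv2.resize(a[180:400,270:410],None,fx=2.7,fy=2.7,interpolation=cv2.INTER_CUBIC))
E
```

```text
[558.56408305 112.48632382 105.        ] [575.81122266  -2.61661108 105.        ]
(np.float64(332.18219089097977), np.float64(247.71942557324147))
```

View pics/c3.png

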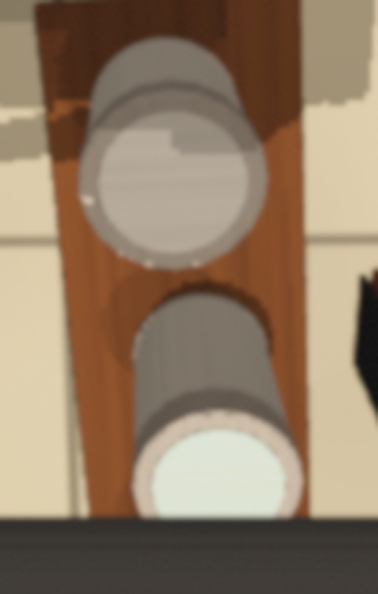

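>>> drive_tool(deltas=[{"claw": 1,"translation": [6.5,6.2,0],"twist": 0},{"claw": 1,"translation": [6.5,6.2,0],"twist": 0},{"claw": 1,"translation": [0,0,20],"twist": 0},{"claw": 1,"translation": [0,0,25],"twist": 0},{"claw": 1,"translation": [0,0,25],"twist": 0}])

```text
t: 2.65
tool_pos: [556.2, 117.3, 152.7]
eef_rot: [-0.0, 1.0, 0.0, 0.001]
ft_force: [0.1, 0.7, -0.3]
finger_gap: 88.2
```

>>> drive_tool(deltas=[{"claw": 1,"translation": [0,0,20],"twist": 0},{"claw": 1,"translation": [0,0,10],"twist": 0},{"claw": 1,"translation": [0,0,0],"twist": 0},{"claw": 1,"translation": [0,0,0],"twist": 0},{"claw": 1,"translation": [0,0,0],"twist": 0}])

```text
t: 3.07
tool_pos: [556.5, 116.8, 124.6]
eef_rot: [-0.0, 1.0, -0.0, 0.001]
ft_force: [-0.7, -0.0, -0.2]
finger_gap: 88.0
```

```bash
python3 - <<'E'
from h import *
im,m=wrist('w2.png'); print(w2p(m,[558,111,105]))
E
```

```text
3.0667 [556.5 116.8 124.6] [-0.73 -0.04 -0.2 ] 88.03706820632699
(np.float64(320.2034153030744), np.float64(289.7537342279457))
```

View pics/w2.png

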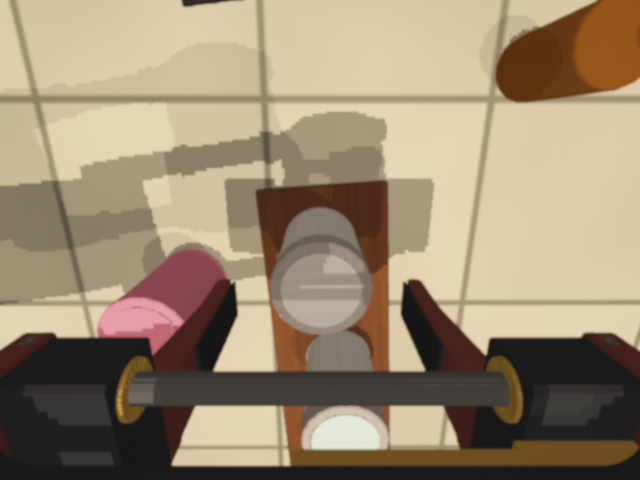

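The lid centre is at about (321,286), close to the predicted (320,290). The tool is still about 5 mm too far in y.

```bash
python3 - <<'E'
from h import *
import pickle
m,s=pickle.load(open('pics/w2.png.pkl','rb'))
print(p2w(m,321,286,105),m['eye'])
E
```

```text
[558.4666593  113.43361651 105.        ] [556.83409193 199.95840919 285.89687551]
```

>>> drive_tool(deltas=[{"claw": 1,"translation": [1,3,0],"twist": 0},{"claw": 1,"translation": [0,2.5,0],"twist": 0},{"claw": 1,"translation": [0,0,0],"twist": 0},{"claw": 1,"translation": [0,0,0],"twist": 0},{"claw": 1,"translation": [0,0,0],"twist": 0}])

```text
t: 3.53
tool_pos: [556.9, 110.7, 122.8]
eef_rot: [-0.0, 1.0, -0.001, 0.0]
ft_force: [0.3, -1.1, -0.3]
finger_gap: 87.4
```

>>> drive_tool(deltas=[{"claw": 1,"translation": [1,0,15],"twist": 0},{"claw": 1,"translation": [0,0,20],"twist": 0},{"claw": 1,"translation": [0,0,20],"twist": 0},{"claw": 1,"translation": [0,0,13],"twist": 0},{"claw": 1,"translation": [0,0,5],"twist": 0}])

```text
t: 3.95
tool_pos: [556.4, 110.6, 46.8]
eef_rot: [0.0, 1.0, -0.001, -0.002]
ft_force: [-0.5, 1.1, -0.3]
finger_gap: 87.9
```

>>> drive_tool(deltas=[{"claw": 1,"translation": [0,0,0],"twist": 0},{"claw": 0.5,"translation": [0,0,0],"twist": 0},{"claw": 0.4,"translation": [0,0,0],"twist": 0},{"claw": 0.3,"translation": [0,0,0],"twist": 0},{"claw": 0,"translation": [0,0,0],"twist": 0}])

```text
t: 4.37
tool_pos: [558.4, 110.9, 50.9]
eef_rot: [-0.0, 1.0, -0.0, 0.001]
ft_force: [-0.2, -0.0, 0.1]
finger_gap: 64.8
```

>>> drive_tool(deltas=[{"claw": -0.5,"translation": [0,0,0],"twist": 0},{"claw": -0.5,"translation": [0,0,0],"twist": 0},{"claw": -0.5,"translation": [0,0,0],"twist": 0},{"claw": -0.5,"translation": [0,0,0],"twist": 0},{"claw": -0.5,"translation": [0,0,0],"twist": 0}])

```text
t: 4.78
tool_pos: [558.1, 110.9, 50.5]
eef_rot: [-0.0, 1.0, -0.0, 0.001]
ft_force: [-2.1, 0.6, 5.5]
finger_gap: 59.3
```

>>> drive_tool(deltas=[{"claw": -0.5,"translation": [0,0,-3],"twist": 0},{"claw": -0.5,"translation": [0,0,-10],"twist": 0},{"claw": -0.5,"translation": [0,0,-15],"twist": 0},{"claw": -0.5,"translation": [0,0,-15],"twist": 0},{"claw": -0.5,"translation": [0,0,-15],"twist": 0}])

```text
t: 5.2
tool_pos: [557.3, 110.7, 107.9]
eef_rot: [0.0, 1.0, -0.001, -0.001]
ft_force: [-0.6, 0.1, -2.3]
finger_gap: 59.1
```

>>> drive_tool(deltas=[{"claw": -0.5,"translation": [0,0,-10],"twist": 0},{"claw": -0.5,"translation": [0,0,-2],"twist": 0},{"claw": -0.5,"translation": [0,0,0],"twist": 0},{"claw": -0.5,"translation": [0,0,0],"twist": 0},{"claw": -0.5,"translation": [0,0,0],"twist": 0}])

```text
t: 5.62
tool_pos: [557.2, 110.7, 118.2]
eef_rot: [0.0, 1.0, -0.001, -0.001]
ft_force: [0.1, 1.0, -3.3]
finger_gap: 59.4
```

>>> drive_tool(deltas=[{"claw": -0.5,"translation": [0,0,0],"twist": 0},{"claw": -0.5,"translation": [0,0,0],"twist": 0},{"claw": -0.5,"translation": [0,0,0],"twist": 0},{"claw": -0.5,"translation": [0,0,0],"twist": 0},{"claw": -0.5,"translation": [0,0,0],"twist": 0}])

```text
t: 6.03
tool_pos: [557.7, 110.8, 119.5]
eef_rot: [0.0, 1.0, -0.001, -0.0]
ft_force: [0.2, 0.2, -2.4]
finger_gap: 59.1
```

>>> drive_tool(deltas=[{"claw": -0.5,"translation": [0,0,0],"twist": 0},{"claw": -0.5,"translation": [0,0,0],"twist": 0},{"claw": -0.5,"translation": [0,0,0],"twist": 0},{"claw": -0.5,"translation": [0,0,0],"twist": 0},{"claw": -0.5,"translation": [0,0,0],"twist": 0}])

```text
t: 6.45
tool_pos: [557.8, 110.8, 119.6]
eef_rot: [0.0, 1.0, -0.001, 0.0]
ft_force: [0.6, 0.3, -2.1]
finger_gap: 59.3
```

```bash
cat >> h.py <<'E'
def weigh(n=5):
    from workcell import ctrl, eyes
    for i in range(n):
        s=ctrl.observe(); print(s['t'],s['tool_pos'].round(1),s['ft_force'].round(2),s['moment'].round(2),s['effort'].round(2),s['finger_gap'].round(1)); eyes.capture('wrist')
E
python3 - <<'E'
from h import *
weigh(); wrist('w3.png')
E
```

```text
Traceback (most recent call last):
  File "h.py", line 22, in weigh
    s=ctrl.observe(); print(s['t'],s['tool_pos'].round(1),s['ft_force'].round(2),s['moment'].round(2),s['effort'].round(2),s['finger_gap'].round(1)); eyes.capture('wrist')
                                                                                                                           ^^^^^^^^^^^^^^^^^^^^^
AttributeError: 'float' object has no attribute 'round'
```

```bash
sed -i "s/,s\['finger_gap'\].round(1)//" h.py
python3 - <<'E'
from h import *
weigh(); wrist('w3.png')
from workcell import eyes
cv2.imwrite('pics/s3.png',eyes.capture('scene')[130:330,220:480])
E
```

```text
6.45 [557.8 110.8 119.6] [ 0.63  0.31 -2.15] [-0.14  0.08 -0.04] [ 0.000e+00 -4.224e+01 -4.175e+01  8.000e-02  1.000e-02 -0.000e+00]
6.5 [557.8 110.8 119.7] [-0.52 -1.   -2.43] [-0.13  0.05 -0.03] [ 0.000e+00 -4.224e+01 -4.175e+01  8.000e-02  1.000e-02 -0.000e+00]
6.55 [557.8 110.8 119.6] [ 0.25  0.45 -2.39] [-0.02  0.06  0.01] [-0.000e+00 -4.224e+01 -4.175e+01  8.000e-02  1.000e-02 -0.000e+00]
6.6 [557.8 110.8 119.7] [-0.58  0.25 -1.85] [-0.03  0.07  0.04] [-0.000e+00 -4.224e+01 -4.175e+01  7.000e-02  1.000e-02 -0.000e+00]
6.65 [557.8 110.8 119.7] [ 0.35 -0.53 -1.11] [-0.05  0.06 -0.01] [-0.000e+00 -4.224e+01 -4.175e+01  8.000e-02  1.000e-02 -0.000e+00]
6.7 [557.8 110.8 119.6] [-0.92  0.42 -2.36] 59.23774688577581
```

View pics/w3.png

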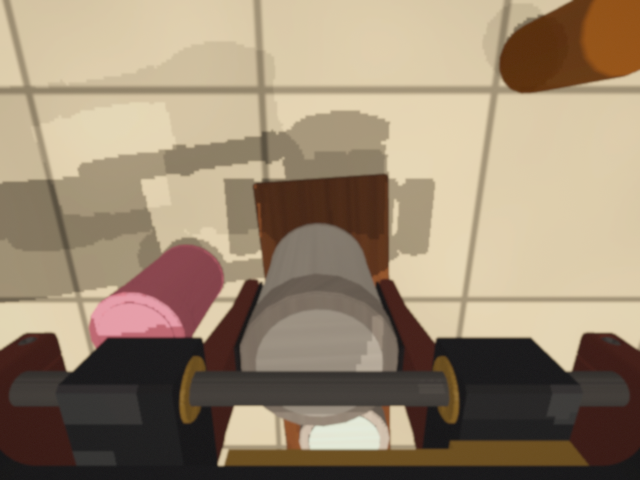

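View pics/s3.png

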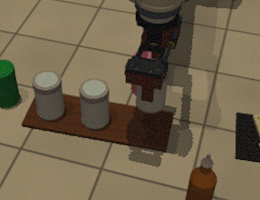

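The left tin is held and clear of the board, reading about 2.1 N (≈0.21 kg). Now putting it back, nudged about 3 mm toward its place point.

>>> drive_tool(deltas=[{"claw": -0.5,"translation": [2,1,10],"twist": 0},{"claw": -0.5,"translation": [1,0.5,15],"twist": 0},{"claw": -0.5,"translation": [0,0,15],"twist": 0},{"claw": -0.5,"translation": [0,0,15],"twist": 0},{"claw": -0.5,"translation": [0,0,7],"twist": 0}])

```text
t: 7.22
tool_pos: [559.5, 109.0, 54.4]
eef_rot: [0.0, 1.0, -0.001, -0.002]
ft_force: [0.2, 0.5, -2.6]
finger_gap: 59.1
```

>>> drive_tool(deltas=[{"claw": -0.5,"translation": [0,0,2],"twist": 0},{"claw": -0.5,"translation": [0,0,2],"twist": 0},{"claw": -0.5,"translation": [0,0,1],"twist": 0},{"claw": -0.5,"translation": [0,0,0],"twist": 0},{"claw": -0.5,"translation": [0,0,0],"twist": 0}])

```text
t: 7.63
tool_pos: [561.3, 109.4, 53.6]
eef_rot: [-0.0, 1.0, -0.0, 0.001]
ft_force: [0.3, -0.2, -0.7]
finger_gap: 59.1
```

>>> drive_tool(deltas=[{"claw": -0.5,"translation": [0,0,0],"twist": 0},{"claw": -0.5,"translation": [0,0,0],"twist": 0},{"claw": -0.5,"translation": [0,0,0],"twist": 0},{"claw": -0.5,"translation": [0,0,0],"twist": 0},{"claw": -0.5,"translation": [0,0,0],"twist": 0}])

```text
t: 8.05
tool_pos: [560.8, 109.3, 52.7]
eef_rot: [0.0, 1.0, -0.001, 0.0]
ft_force: [0.1, 0.5, -2.1]
finger_gap: 59.4
```

>>> drive_tool(deltas=[{"claw": -0.5,"translation": [0,0,1],"twist": 0},{"claw": -0.5,"translation": [0,0,0.8],"twist": 0},{"claw": -0.5,"translation": [0,0,0],"twist": 0},{"claw": -0.5,"translation": [0,0,0],"twist": 0},{"claw": -0.5,"translation": [0,0,0],"twist": 0}])

```text
t: 8.47
tool_pos: [560.7, 109.3, 50.8]
eef_rot: [0.0, 1.0, -0.001, -0.0]
ft_force: [-0.2, 1.2, -2.4]
finger_gap: 59.0
```

>>> drive_tool(deltas=[{"claw": -0.5,"translation": [0,0,0.6],"twist": 0},{"claw": -0.5,"translation": [0,0,0],"twist": 0},{"claw": -0.5,"translation": [0,0,0],"twist": 0},{"claw": -0.5,"translation": [0,0,0],"twist": 0},{"claw": -0.5,"translation": [0,0,0],"twist": 0}])

```text
t: 8.88
tool_pos: [560.8, 109.4, 50.6]
eef_rot: [-0.0, 1.0, -0.0, 0.0]
ft_force: [-2.4, -0.4, 1.9]
finger_gap: 59.4
```

Contact. Releasing and rising.

>>> drive_tool(deltas=[{"claw": 0.45,"translation": [0,0,0],"twist": 0},{"claw": 0.6,"translation": [0,0,0],"twist": 0},{"claw": 0.8,"translation": [0,0,0],"twist": 0},{"claw": 1,"translation": [0,0,0],"twist": 0},{"claw": 1,"translation": [0,0,0],"twist": 0}])

```text
t: 9.3
tool_pos: [560.9, 109.3, 50.2]
eef_rot: [-0.0, 1.0, -0.001, 0.0]
ft_force: [-0.1, -0.6, -0.0]
finger_gap: 86.1
```

>>> drive_tool(deltas=[{"claw": 1,"translation": [0,0,-10],"twist": 0},{"claw": 1,"translation": [0,0,-20],"twist": 0},{"claw": 1,"translation": [0,0,-25],"twist": 0},{"claw": 1,"translation": [0,0,-25],"twist": 0},{"claw": 1,"translation": [0,0,-10],"twist": 0}])

```text
t: 9.72
tool_pos: [562.2, 109.6, 145.3]
eef_rot: [-0.0, 1.0, -0.0, 0.003]
ft_force: [0.4, 0.2, 0.6]
finger_gap: 87.5
```

>>> drive_tool(deltas=[{"claw": 1,"translation": [2.5,24,0],"twist": 0},{"claw": 1,"translation": [3,24,0],"twist": 0},{"claw": 1,"translation": [3,24,0],"twist": 0},{"claw": 1,"translation": [3,23,0],"twist": 0},{"claw": 1,"translation": [2.5,18,0],"twist": 0}])

```text
t: 10.13
tool_pos: [574.7, -5.3, 140.1]
eef_rot: [0.0, 1.0, -0.001, -0.0]
ft_force: [0.4, -0.3, -0.7]
finger_gap: 88.2
```

>>> drive_tool(deltas=[{"claw": 1,"translation": [0,0,0],"twist": 0},{"claw": 1,"translation": [0,0,0],"twist": 0},{"claw": 1,"translation": [0,0,0],"twist": 0},{"claw": 1,"translation": [0,0,0],"twist": 0},{"claw": 1,"translation": [0,0,0],"twist": 0}])

```text
t: 10.55
tool_pos: [574.6, -2.6, 140.2]
eef_rot: [-0.0, 1.0, 0.0, 0.0]
ft_force: [0.7, 0.1, -0.7]
finger_gap: 87.7
```

```bash
python3 - <<'E'
from h import *
im,m=wrist('w4.png'); print(w2p(m,[575,-4,105]),w2p(m,[561,109,105]))
E
```

```text
10.55 [574.6  -2.6 140.2] [ 0.74  0.15 -0.73] 87.68613896997347
(np.float64(318.51390202953485), np.float64(272.3080941246404)) (np.float64(292.0166974386064), np.float64(74.96085246907015))
```

View pics/w4.png

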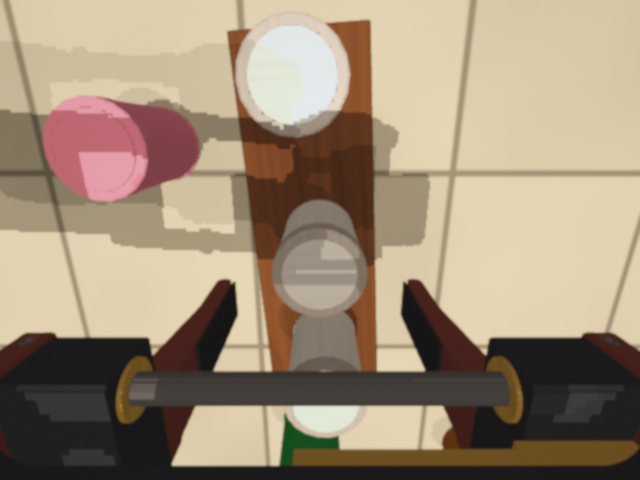

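The left tin stands upright at (293,74), as predicted for its place. The middle lid is at (320,271), as predicted, so I can descend.

>>> drive_tool(deltas=[{"claw": 1,"translation": [1,1,15],"twist": 0},{"claw": 1,"translation": [0,0,22],"twist": 0},{"claw": 1,"translation": [0,0,22],"twist": 0},{"claw": 1,"translation": [0,0,20],"twist": 0},{"claw": 1,"translation": [0,0,11],"twist": 0}])

```text
t: 11.02
tool_pos: [574.3, -4.0, 47.4]
eef_rot: [-0.0, 1.0, -0.0, -0.002]
ft_force: [0.2, -0.1, -0.8]
finger_gap: 88.1
```

>>> drive_tool(deltas=[{"claw": 1,"translation": [0,0,0],"twist": 0},{"claw": 0.5,"translation": [0,0,0],"twist": 0},{"claw": 0.4,"translation": [0,0,0],"twist": 0},{"claw": 0.3,"translation": [0,0,0],"twist": 0},{"claw": 0,"translation": [0,0,0],"twist": 0}])

```text
t: 11.43
tool_pos: [576.5, -4.7, 51.9]
eef_rot: [0.0, 1.0, -0.0, 0.001]
ft_force: [0.7, -0.4, 0.4]
finger_gap: 64.4
```

>>> drive_tool(deltas=[{"claw": -0.5,"translation": [0,0,0],"twist": 0},{"claw": -0.5,"translation": [0,0,0],"twist": 0},{"claw": -0.5,"translation": [0,0,0],"twist": 0},{"claw": -0.5,"translation": [0,0,0],"twist": 0},{"claw": -0.5,"translation": [0,0,0],"twist": 0}])

```text
t: 11.85
tool_pos: [576.0, -4.7, 51.5]
eef_rot: [0.0, 1.0, -0.001, 0.001]
ft_force: [-2.4, 1.8, 5.8]
finger_gap: 59.1
```

>>> drive_tool(deltas=[{"claw": -0.5,"translation": [0,0,-3],"twist": 0},{"claw": -0.5,"translation": [0,0,-10],"twist": 0},{"claw": -0.5,"translation": [0,0,-15],"twist": 0},{"claw": -0.5,"translation": [0,0,-15],"twist": 0},{"claw": -0.5,"translation": [0,0,-15],"twist": 0}])

```text
t: 12.27
tool_pos: [575.4, -4.7, 108.7]
eef_rot: [-0.0, 1.0, -0.001, -0.0]
ft_force: [0.2, -0.0, -2.3]
finger_gap: 59.4
```

>>> drive_tool(deltas=[{"claw": -0.5,"translation": [0,0,-10],"twist": 0},{"claw": -0.5,"translation": [0,0,-2],"twist": 0},{"claw": -0.5,"translation": [0,0,0],"twist": 0},{"claw": -0.5,"translation": [0,0,0],"twist": 0},{"claw": -0.5,"translation": [0,0,0],"twist": 0}])

```text
t: 12.68
tool_pos: [575.1, -4.7, 118.8]
eef_rot: [-0.0, 1.0, -0.001, -0.001]
ft_force: [0.1, 0.8, -4.3]
finger_gap: 59.5
```

>>> drive_tool(deltas=[{"claw": -0.5,"translation": [0,0,0],"twist": 0},{"claw": -0.5,"translation": [0,0,0],"twist": 0},{"claw": -0.5,"translation": [0,0,0],"twist": 0},{"claw": -0.5,"translation": [0,0,0],"twist": 0},{"claw": -0.5,"translation": [0,0,0],"twist": 0}])

```text
t: 13.1
tool_pos: [575.6, -4.7, 120.1]
eef_rot: [-0.0, 1.0, -0.001, -0.0]
ft_force: [-0.1, -0.1, -2.7]
finger_gap: 59.1
```

>>> drive_tool(deltas=[{"claw": -0.5,"translation": [0,0,0],"twist": 0},{"claw": -0.5,"translation": [0,0,0],"twist": 0},{"claw": -0.5,"translation": [0,0,0],"twist": 0},{"claw": -0.5,"translation": [0,0,0],"twist": 0},{"claw": -0.5,"translation": [0,0,0],"twist": 0}])

```text
t: 13.52
tool_pos: [575.7, -4.7, 120.3]
eef_rot: [0.0, 1.0, -0.001, 0.0]
ft_force: [-0.2, -0.5, -2.2]
finger_gap: 58.9
```

```bash
python3 - <<'E'
from h import *
weigh(7); wrist('w5.png')
E
```

```text
13.5167 [575.7  -4.7 120.3] [-0.21 -0.49 -2.23] [-0.05  0.03 -0.04] [-0.000e+00 -4.337e+01 -4.205e+01  7.000e-02  2.000e-02 -0.000e+00]
13.5667 [575.7  -4.7 120.3] [ 0.31  0.8  -2.43] [-0.05  0.03 -0.03] [ 0.000e+00 -4.337e+01 -4.205e+01  7.000e-02  2.000e-02 -0.000e+00]
13.6167 [575.6  -4.7 120.2] [ 0.01 -0.32 -2.33] [-0.04  0.01 -0.03] [ 0.000e+00 -4.337e+01 -4.205e+01  7.000e-02  2.000e-02 -0.000e+00]
13.6667 [575.7  -4.7 120.2] [-0.59  0.32 -2.84] [ 0.    0.05 -0.06] [ 0.000e+00 -4.337e+01 -4.205e+01  7.000e-02  2.000e-02 -0.000e+00]
13.7167 [575.6  -4.7 120.2] [-0.36  0.12 -2.81] [-0.04  0.07 -0.03] [ 0.000e+00 -4.337e+01 -4.205e+01  7.000e-02  2.000e-02 -0.000e+00]
13.7667 [575.7  -4.7 120.2] [ 0.37  0.54 -2.06] [-0.11  0.06 -0.02] [-0.000e+00 -4.337e+01 -4.205e+01  7.000e-02  2.000e-02 -0.000e+00]
13.8167 [575.7  -4.7 120.2] [-0.31 -0.9  -2.62] [-0.05  0.07 -0.01] [-0.000e+00 -4.337e+01 -4.205e+01  7.000e-02  2.000e-02 -0.000e+00]
13.8667 [575.7  -4.7 120.2] [ 0.51 -0.17 -2.69] 59.31419866558472
```

View pics/w5.png

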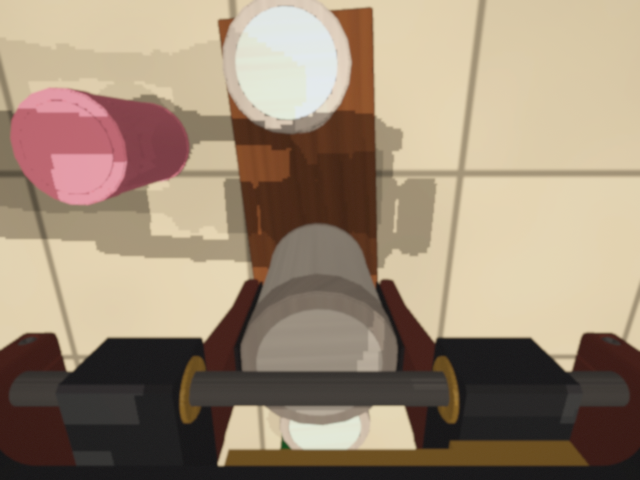

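The middle tin is held clear, reading about 2.5 N (≈0.25 kg). Setting it back, nudged toward the middle place point.

>>> drive_tool(deltas=[{"claw": -0.5,"translation": [-3,-2,10],"twist": 0},{"claw": -0.5,"translation": [-2,-1,15],"twist": 0},{"claw": -0.5,"translation": [0,0,15],"twist": 0},{"claw": -0.5,"translation": [0,0,15],"twist": 0},{"claw": -0.5,"translation": [0,0,7],"twist": 0}])

```text
t: 14.33
tool_pos: [569.1, -1.4, 55.0]
eef_rot: [-0.0, 1.0, -0.0, -0.002]
ft_force: [-0.6, -0.7, -2.4]
finger_gap: 59.3
```

>>> drive_tool(deltas=[{"claw": -0.5,"translation": [0,0,2],"twist": 0},{"claw": -0.5,"translation": [0,0,2],"twist": 0},{"claw": -0.5,"translation": [0,0,1],"twist": 0},{"claw": -0.5,"translation": [0,0,0],"twist": 0},{"claw": -0.5,"translation": [0,0,0],"twist": 0}])

```text
t: 14.75
tool_pos: [571.2, -1.7, 54.2]
eef_rot: [0.0, 1.0, -0.001, 0.001]
ft_force: [-0.7, 0.4, -2.6]
finger_gap: 59.3
```

>>> drive_tool(deltas=[{"claw": -0.5,"translation": [0,0,1],"twist": 0},{"claw": -0.5,"translation": [0,0,0],"twist": 0},{"claw": -0.5,"translation": [0,0,0],"twist": 0},{"claw": -0.5,"translation": [0,0,0],"twist": 0},{"claw": -0.5,"translation": [0,0,0],"twist": 0}])

```text
t: 15.17
tool_pos: [570.7, -1.7, 52.3]
eef_rot: [0.0, 1.0, -0.0, 0.0]
ft_force: [0.2, 0.3, -3.2]
finger_gap: 59.3
```

>>> drive_tool(deltas=[{"claw": -0.5,"translation": [0,0,0.5],"twist": 0},{"claw": -0.5,"translation": [0,0,0],"twist": 0},{"claw": -0.5,"translation": [0,0,0],"twist": 0},{"claw": -0.5,"translation": [0,0,0],"twist": 0},{"claw": -0.5,"translation": [0,0,0],"twist": 0}])

```text
t: 15.58
tool_pos: [570.7, -1.7, 51.7]
eef_rot: [-0.0, 1.0, -0.001, -0.0]
ft_force: [0.7, 0.0, -2.7]
finger_gap: 59.3
```

>>> drive_tool(deltas=[{"claw": -0.5,"translation": [0,0,0.5],"twist": 0},{"claw": -0.5,"translation": [0,0,0],"twist": 0},{"claw": -0.5,"translation": [0,0,0],"twist": 0},{"claw": -0.5,"translation": [0,0,0],"twist": 0},{"claw": -0.5,"translation": [0,0,0],"twist": 0}])

```text
t: 16.0
tool_pos: [570.7, -1.7, 51.6]
eef_rot: [0.0, 1.0, -0.001, 0.0]
ft_force: [-1.6, -0.1, 0.9]
finger_gap: 59.2
```

>>> drive_tool(deltas=[{"claw": 0.45,"translation": [0,0,0],"twist": 0},{"claw": 0.6,"translation": [0,0,0],"twist": 0},{"claw": 0.8,"translation": [0,0,0],"twist": 0},{"claw": 1,"translation": [0,0,0],"twist": 0},{"claw": 1,"translation": [0,0,0],"twist": 0}])

```text
t: 16.42
tool_pos: [570.8, -1.7, 51.2]
eef_rot: [0.0, 1.0, -0.0, 0.0]
ft_force: [0.2, -0.1, 0.7]
finger_gap: 86.2
```

>>> drive_tool(deltas=[{"claw": 1,"translation": [0,0,-10],"twist": 0},{"claw": 1,"translation": [0,0,-20],"twist": 0},{"claw": 1,"translation": [0,0,-25],"twist": 0},{"claw": 1,"translation": [0,0,-25],"twist": 0},{"claw": 1,"translation": [0,0,-10],"twist": 0}])

```text
t: 16.83
tool_pos: [572.1, -1.8, 146.2]
eef_rot: [0.0, 1.0, -0.0, 0.003]
ft_force: [-0.3, -0.4, 0.4]
finger_gap: 87.4
```

>>> drive_tool(deltas=[{"claw": 1,"translation": [1.5,22,0],"twist": 0},{"claw": 1,"translation": [2,22,0],"twist": 0},{"claw": 1,"translation": [2,22,0],"twist": 0},{"claw": 1,"translation": [2,22,0],"twist": 0},{"claw": 1,"translation": [1.5,18,0],"twist": 0}])

```text
t: 17.25
tool_pos: [579.5, -109.1, 141.1]
eef_rot: [0.0, 1.0, -0.001, -0.0]
ft_force: [0.3, 0.4, -0.7]
finger_gap: 87.5
```

>>> drive_tool(deltas=[{"claw": 1,"translation": [0,0,0],"twist": 0},{"claw": 1,"translation": [0,0,0],"twist": 0},{"claw": 1,"translation": [0,0,0],"twist": 0},{"claw": 1,"translation": [0,0,0],"twist": 0},{"claw": 1,"translation": [0,0,0],"twist": 0}])

```text
t: 17.67
tool_pos: [579.6, -106.7, 141.3]
eef_rot: [-0.0, 1.0, 0.0, 0.0]
ft_force: [-0.3, -0.7, -0.2]
finger_gap: 87.8
```

```bash
python3 - <<'E'
from h import *
im,m=wrist('w6.png'); print(w2p(m,[579,-108,105]),w2p(m,[570.5,-1,105]))
E
```

```text
17.6667 [ 579.6 -106.7  141.3] [-0.29 -0.68 -0.22] 87.80302886828842
(np.float64(316.92281294211006), np.float64(271.6042608340307)) (np.float64(300.7817837723784), np.float64(87.52710199373334))
```

View pics/w6.png

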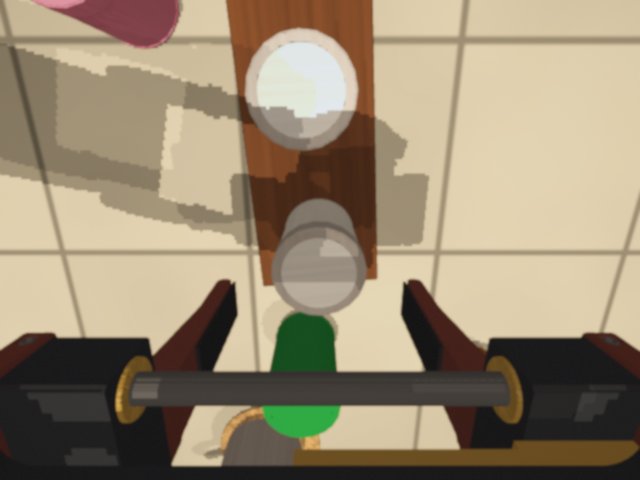

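The middle tin stands in its place at (301,88). The right tin's lid is at (319,271) as predicted, with the green look-alike well beyond at (303,400).

>>> drive_tool(deltas=[{"claw": 1,"translation": [0.5,0.5,15],"twist": 0},{"claw": 1,"translation": [0,0,22],"twist": 0},{"claw": 1,"translation": [0,0,22],"twist": 0},{"claw": 1,"translation": [0,0,20],"twist": 0},{"claw": 1,"translation": [0,0,11],"twist": 0}])

```text
t: 18.13
tool_pos: [578.9, -107.3, 48.4]
eef_rot: [-0.0, 1.0, -0.0, -0.002]
ft_force: [0.9, -0.1, -0.5]
finger_gap: 88.2
```

>>> drive_tool(deltas=[{"claw": 1,"translation": [0,0,0],"twist": 0},{"claw": 0.5,"translation": [0,0,0],"twist": 0},{"claw": 0.4,"translation": [0,0,0],"twist": 0},{"claw": 0.3,"translation": [0,0,0],"twist": 0},{"claw": 0,"translation": [0,0,0],"twist": 0}])

```text
t: 18.55
tool_pos: [580.9, -108.4, 52.9]
eef_rot: [0.0, 1.0, -0.001, 0.001]
ft_force: [0.4, 0.3, -0.1]
finger_gap: 64.5
```

>>> drive_tool(deltas=[{"claw": -0.5,"translation": [0,0,0],"twist": 0},{"claw": -0.5,"translation": [0,0,0],"twist": 0},{"claw": -0.5,"translation": [0,0,0],"twist": 0},{"claw": -0.5,"translation": [0,0,0],"twist": 0},{"claw": -0.5,"translation": [0,0,0],"twist": 0}])

```text
t: 18.97
tool_pos: [579.9, -108.3, 52.6]
eef_rot: [0.0, 1.0, -0.0, 0.0]
ft_force: [-4.6, 0.4, 5.5]
finger_gap: 59.5
```

>>> drive_tool(deltas=[{"claw": -0.5,"translation": [0,0,-3],"twist": 0},{"claw": -0.5,"translation": [0,0,-10],"twist": 0},{"claw": -0.5,"translation": [0,0,-15],"twist": 0},{"claw": -0.5,"translation": [0,0,-15],"twist": 0},{"claw": -0.5,"translation": [0,0,-15],"twist": 0}])

```text
t: 19.38
tool_pos: [579.6, -108.1, 109.1]
eef_rot: [-0.0, 1.0, -0.001, -0.001]
ft_force: [0.2, -0.4, -6.1]
finger_gap: 59.5
```

>>> drive_tool(deltas=[{"claw": -0.5,"translation": [0,0,-10],"twist": 0},{"claw": -0.5,"translation": [0,0,-2],"twist": 0},{"claw": -0.5,"translation": [0,0,0],"twist": 0},{"claw": -0.5,"translation": [0,0,0],"twist": 0},{"claw": -0.5,"translation": [0,0,0],"twist": 0}])

```text
t: 19.8
tool_pos: [579.4, -108.0, 119.6]
eef_rot: [-0.0, 1.0, -0.0, -0.001]
ft_force: [0.2, 0.7, -6.7]
finger_gap: 59.6
```

>>> drive_tool(deltas=[{"claw": -0.5,"translation": [0,0,0],"twist": 0},{"claw": -0.5,"translation": [0,0,0],"twist": 0},{"claw": -0.5,"translation": [0,0,0],"twist": 0},{"claw": -0.5,"translation": [0,0,0],"twist": 0},{"claw": -0.5,"translation": [0,0,0],"twist": 0}])

```text
t: 20.22
tool_pos: [580.0, -108.2, 121.1]
eef_rot: [-0.0, 1.0, -0.001, -0.0]
ft_force: [0.9, -0.2, -5.8]
finger_gap: 59.6
```

>>> drive_tool(deltas=[{"claw": -0.5,"translation": [0,0,0],"twist": 0},{"claw": -0.5,"translation": [0,0,0],"twist": 0},{"claw": -0.5,"translation": [0,0,0],"twist": 0},{"claw": -0.5,"translation": [0,0,0],"twist": 0},{"claw": -0.5,"translation": [0,0,0],"twist": 0}])

```text
t: 20.63
tool_pos: [580.1, -108.2, 121.3]
eef_rot: [0.0, 1.0, -0.0, 0.0]
ft_force: [-0.5, -0.4, -6.4]
finger_gap: 59.5
```

```bash
python3 - <<'E'
from h import *
weigh(7); wrist('w7.png')
E
```

```text
20.6333 [ 580.1 -108.2  121.3] [-0.54 -0.37 -6.45] [-0.08  0.07 -0.01] [ 0.000e+00 -4.701e+01 -4.390e+01  7.000e-02  3.000e-02 -0.000e+00]
20.6833 [ 580.  -108.2  121.2] [-1.13  0.99 -5.32] [-0.07  0.05  0.  ] [-0.000e+00 -4.701e+01 -4.390e+01  7.000e-02  3.000e-02 -0.000e+00]
20.7333 [ 580.1 -108.2  121.2] [ 0.11 -0.44 -5.87] [-0.05  0.12 -0.02] [ 0.000e+00 -4.701e+01 -4.391e+01  7.000e-02  3.000e-02 -0.000e+00]
20.7833 [ 580.  -108.2  121.2] [ 1.21  0.01 -5.93] [-0.07  0.05 -0.01] [ 0.000e+00 -4.701e+01 -4.391e+01  7.000e-02  3.000e-02 -0.000e+00]
20.8333 [ 580.1 -108.2  121.3] [-0.82 -0.08 -5.37] [-0.02  0.02  0.03] [ 0.000e+00 -4.701e+01 -4.391e+01  7.000e-02  3.000e-02 -0.000e+00]
20.8833 [ 580.1 -108.2  121.3] [ 0.14  0.49 -6.92] [-0.07  0.01 -0.01] [ 0.000e+00 -4.701e+01 -4.390e+01  7.000e-02  3.000e-02 -0.000e+00]
20.9333 [ 580.1 -108.2  121.2] [-0.62 -1.21 -6.84] [-0.11  0.02  0.01] [ 0.000e+00 -4.701e+01 -4.390e+01  7.000e-02  3.000e-02 -0.000e+00]
20.9833 [ 580.1 -108.2  121.2] [ 1.35  0.98 -5.67] 59.7512189435688
```

View pics/w7.png

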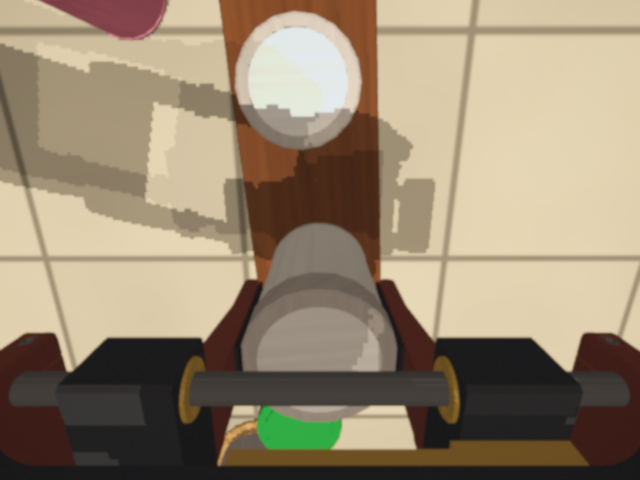

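The right tin reads about 6.1 N (≈0.62 kg), so it is clearly the heaviest. Raising it and carrying it to the mat.

>>> drive_tool(deltas=[{"claw": -0.5,"translation": [0,0,-10],"twist": 0},{"claw": -0.5,"translation": [0,0,-22],"twist": 0},{"claw": -0.5,"translation": [0,0,-25],"twist": 0},{"claw": -0.5,"translation": [0,0,-25],"twist": 0},{"claw": -0.5,"translation": [0,0,-15],"twist": 0}])

```text
t: 21.45
tool_pos: [580.7, -108.3, 222.7]
eef_rot: [0.001, 1.0, -0.0, 0.002]
ft_force: [1.2, 0.9, -5.3]
finger_gap: 59.6
```

>>> drive_tool(deltas=[{"claw": -0.5,"translation": [0,0,-5],"twist": 0},{"claw": -0.5,"translation": [-1,-10,0],"twist": 0},{"claw": -0.5,"translation": [-3,-20,0],"twist": 0},{"claw": -0.5,"translation": [-3,-25,0],"twist": 0},{"claw": -0.5,"translation": [-3,-25,0],"twist": 0}])

```text
t: 21.87
tool_pos: [569.2, -26.9, 221.1]
eef_rot: [-0.0, 1.0, -0.001, -0.002]
ft_force: [-0.2, -0.0, -5.4]
finger_gap: 59.2
```

>>> drive_tool(deltas=[{"claw": -0.5,"translation": [-3,-25,0],"twist": 0},{"claw": -0.5,"translation": [-3,-25,0],"twist": 0},{"claw": -0.5,"translation": [-3,-25,0],"twist": 0},{"claw": -0.5,"translation": [-3,-25,0],"twist": 0},{"claw": -0.5,"translation": [-3,-25,0],"twist": 0}])

```text
t: 22.28
tool_pos: [554.0, 98.7, 221.2]
eef_rot: [0.0, 1.0, -0.0, -0.002]
ft_force: [-0.4, -0.6, -4.5]
finger_gap: 59.3
```

>>> drive_tool(deltas=[{"claw": -0.5,"translation": [-4,-25,0],"twist": 0},{"claw": -0.5,"translation": [-4,-25,0],"twist": 0},{"claw": -0.5,"translation": [-4,-25,0],"twist": 0},{"claw": -0.5,"translation": [-4,-25,0],"twist": 0},{"claw": -0.5,"translation": [-4,-25,0],"twist": 0}])

```text
t: 22.7
tool_pos: [534.0, 223.5, 221.2]
eef_rot: [0.0, 1.0, -0.0, -0.002]
ft_force: [0.4, 0.5, -6.1]
finger_gap: 59.1
```

>>> drive_tool(deltas=[{"claw": -0.5,"translation": [-4,-25,0],"twist": 0},{"claw": -0.5,"translation": [-4,-25,0],"twist": 0},{"claw": -0.5,"translation": [-4,-25,0],"twist": 0},{"claw": -0.5,"translation": [-3,-20,0],"twist": 0},{"claw": -0.5,"translation": [0,0,0],"twist": 0}])

```text
t: 23.12
tool_pos: [518.1, 321.1, 220.6]
eef_rot: [-0.0, 1.0, 0.002, -0.002]
ft_force: [0.6, -2.4, -5.7]
finger_gap: 59.3
```

>>> drive_tool(deltas=[{"claw": -0.5,"translation": [0,0,0],"twist": 0},{"claw": -0.5,"translation": [0,0,0],"twist": 0},{"claw": -0.5,"translation": [0,0,0],"twist": 0},{"claw": -0.5,"translation": [0,0,0],"twist": 0},{"claw": -0.5,"translation": [0,0,0],"twist": 0}])

```text
t: 23.53
tool_pos: [520.7, 316.1, 223.2]
eef_rot: [0.0, 1.0, -0.001, 0.0]
ft_force: [0.9, -0.2, -5.0]
finger_gap: 59.3
```

>>> drive_tool(deltas=[{"claw": -0.5,"translation": [-1,-9,0],"twist": 0},{"claw": -0.5,"translation": [-1.5,-14,0],"twist": 0},{"claw": -0.5,"translation": [-1.5,-12,0],"twist": 0},{"claw": -0.5,"translation": [-0.5,-7,0],"twist": 0},{"claw": -0.5,"translation": [0,0,0],"twist": 0}])

```text
t: 23.95
tool_pos: [515.3, 361.2, 222.7]
eef_rot: [-0.0, 1.0, 0.001, -0.0]
ft_force: [0.6, 0.1, -6.4]
finger_gap: 59.4
```

>>> drive_tool(deltas=[{"claw": -0.5,"translation": [0,0,0],"twist": 0},{"claw": -0.5,"translation": [0,0,0],"twist": 0},{"claw": -0.5,"translation": [0,0,0],"twist": 0},{"claw": -0.5,"translation": [0,0,0],"twist": 0},{"claw": -0.5,"translation": [0,0,0],"twist": 0}])

```text
t: 24.37
tool_pos: [516.2, 358.5, 223.4]
eef_rot: [0.0, 1.0, -0.001, 0.0]
ft_force: [-0.2, 0.3, -5.8]
finger_gap: 59.7
```

```bash
python3 - <<'E'
from h import *
from workcell import eyes
im,m=wrist('w8.png')
for n in ('scene','top'): cv2.imwrite(f'pics/{n}8.png',eyes.capture(n))
E
```

```text
24.3667 [516.2 358.5 223.4] [-0.22  0.27 -5.83] 59.72825450710918
```

View pics/w8.png

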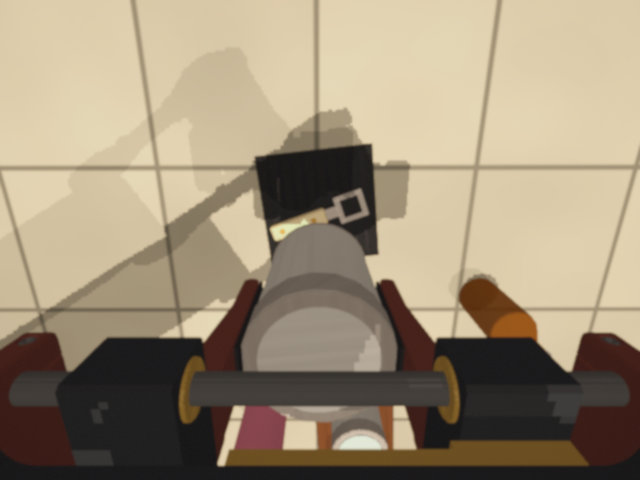

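View pics/scene8.png

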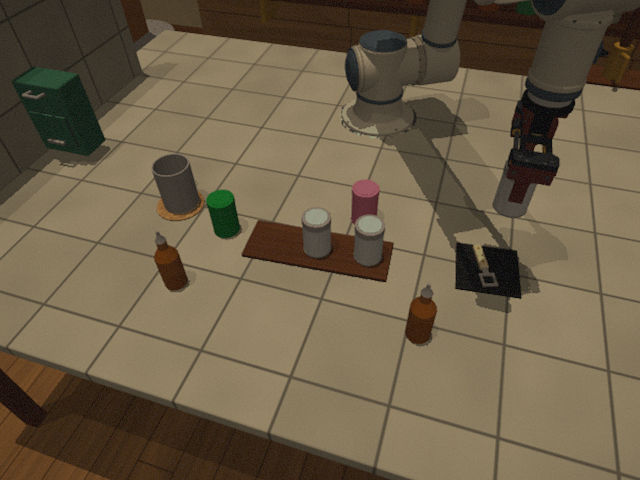

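View pics/top8.png

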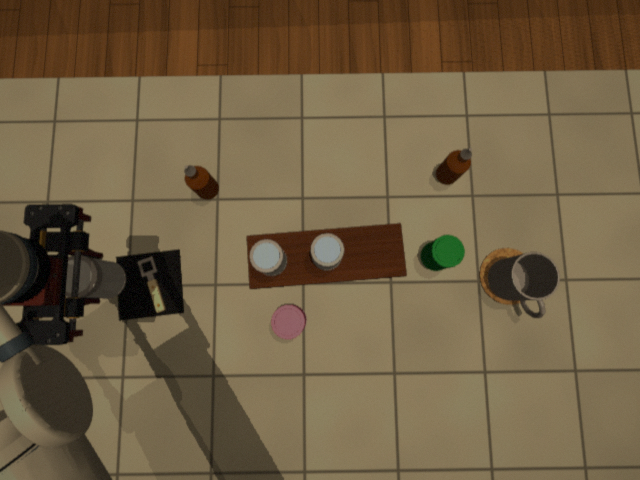

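The wrist view has the tin upright over the mat. The scene and top views show the two other tins standing, with the tankard, opener and bottles unmoved. Next I compare the held tin's underside position with its projection.

```bash
python3 - <<'E'
from h import *
for n in('top','scene'):
    m=cam(n); print(n,'held base',np.round(w2p(m,[516,358.5,180.5])),'mat',np.round(w2p(m,[516,358,4])),'L',np.round(w2p(m,[561,109,105])),'M',np.round(w2p(m,[570,-1,105])))
a=cv2.imread('pics/top8.png');cv2.imwrite('pics/c8.png',cv2.resize(a[230:340,50:200],None,fx=4,fy=4,interpolation=cv2.INTER_CUBIC))
b=cv2.imread('pics/scene8.png');cv2.imwrite('pics/c9.png',cv2.resize(b[80:300,440:600],None,fx=2.7,fy=2.7,interpolation=cv2.INTER_CUBIC))
from workcell import ctrl
s=ctrl.observe();print(s['eef_rot'],abs(s['dq']).max())
E
```

```text
top held base [107. 279.] mat [149. 284.] L [266. 255.] M [326. 249.]
scene held base [508. 206.] mat [485. 267.] L [368. 224.] M [315. 216.]
[-1.92940052e-05  9.99999750e-01 -7.04993812e-04  4.81012301e-05] 0.0030926630060485903
```

View pics/c8.png

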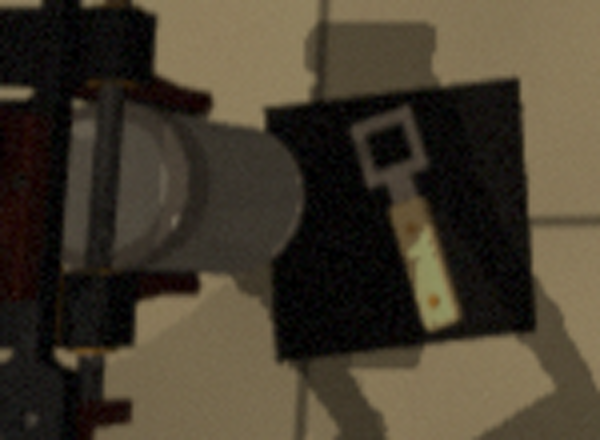

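View pics/c9.png

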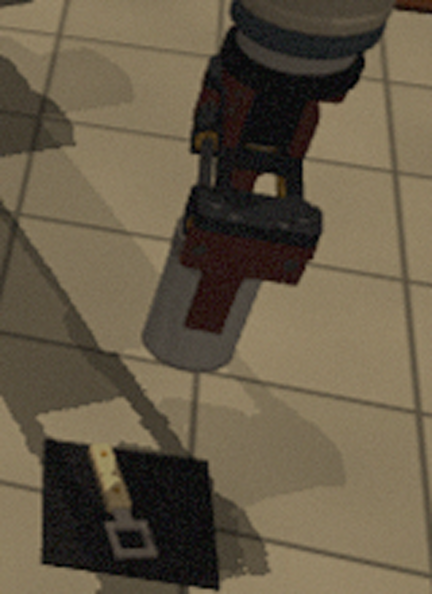

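Both crops agree with the projection. In the top view the base edge is at (125,279), against 125 expected; in the scene view the base is at about (509,207), against (508,206). Handing in.

```bash
python3 -c "
from workcell import ctrl; print(ctrl.hand_in()); s=ctrl.observe(); print(s['t'],s['tool_pos'],s['finger_gap'])"
```

```text
the job is handed in; nothing more can be done
None
the job is handed in; nothing more can be done
```

I lifted the tins one at a time from left to right. The wrist force read about 2.1 N for the left tin, 2.5 N for the middle and 6.1 N for the right (roughly 0.21, 0.25 and 0.62 kg), so the right tin is the heaviest.

I set the left and middle tins back within a few mm of their place points. The tankard stands on the coaster, so I held the heaviest tin over the mat and handed in at about 24.5 s (limit 69 s).

**Final checks:** All of these agreed:
- **Position:** the held tin is upright and still at (516, 358), against a measured mat middle of (516, 358).
- **Height:** its underside is about 175 mm above the mat.
- **Camera agreement:** the scene and top cameras both match that position within about 1–2 px.
- **Other objects:** the other two tins are standing in place. The tankard, opener, bottles and both look-alikes appear unmoved.

The first approach stopped about 5 mm short in y because two rows exceeded the per-row travel limit; I corrected it before grasping. The hand-in gave no verdict and allowed no reading afterwards, so I have no check on the second after it.

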